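Change the cutting dies in the shuttle-tray press

TASK

The bench die press is still locked with the last job's red die in it. Draw the lock pin out of the tray and park it in the yellow-edged notch in the side of the tray, then pull the tray fully out, move the red die to the red outline on the rubber mat, and set every new die that is lying on the mat squarely on the outline of its own colour on the white cutting board. Last, with the pin still parked, slide the tray fully home under the press head; leave the tape rolls and the lotion bottle where they are.

Things in the scene. Friction and masses are not known exactly. Their poses are not given: they have to be found in the camera images.
- tray (a joint): slide of the press's aluminium tray, m: 0 = fully home under the press head, 0.27 = fully out (end stops both ways). It slides along the +y axis of the tray points. About 3 N of friction plus 15 N per m/s; it stays where it is left. Locked at 0 while the pin is in its bore. Tray plate 240 mm wide (x), top 44 mm above the table; its white cutting board, 236 x 200 mm, has its top at 56 mm.
- press: the fixed blue bench press, origin on the table; x and y as the tray points. Its head stands over the home position of the cutting board, underside 108 mm, top 210 mm and air cylinder 312 mm above the table. With the tray home, the head's front face is 160 mm from the pull bar, towards -y.
- tray_handle (a point): centre of the tray's black pull bar, 77 mm above the table: a round bar 14 mm thick, 110 mm long along x, on two posts, 33 mm above the tray plate, free to be gripped from above. Axes: x along the bar, y the way the tray pulls out, z up.
- tray_bore (a point): mouth of the lock bore, at the tray plate's top; same axes as tray_handle. The pin starts here. The bore (13 to 14 mm wide) goes vertically through the 12 mm plate into a steel block below it.
- tray_notch (a point): where the axis of the parked pin belongs, level with the tray plate's top; same axes. The yellow-edged notch, 17 mm wide (y) and 30 mm deep, is cut through the plate's edge and open towards -x, 22 mm from this point; its closed end is 8 mm from it. It lies 58 mm from tray_bore along -x. Only the table is below; the pin's flange rests on the plate around it.
- lock_pin: lock pin: steel shank 12 mm thick and 36 mm long, a flange 30 mm across and 5 mm thick, and above it a red round grip 24 mm across and 32 mm tall. Origin on its axis at the underside of the flange, z up along the grip. 0.12 kg. Starts standing in the bore with the flange on the tray plate.
- die_red: steel cutting die painted red: a rounded rectangle 100 x 60 mm, 32 mm tall, a 4 mm thick band on edge with a 12 mm wide cross brace near its top; take it by its outside. The last job's die. Origin at the centre of its underside, z up, x along its length. 0.2 to 0.4 kg. Starts on the cutting board, under the press head, its length within 0.4 rad of the tray's y axis; it rides with the tray.
- die_blue: steel cutting die painted blue: a rounded rectangle 86 x 56 mm, 32 mm tall, a 4 mm thick band on edge with a 12 mm wide cross brace near its top; take it by its outside. Origin at the centre of its underside, z up, x along its length. 0.2 to 0.4 kg. May be absent. Starts on the black rubber mat at any of three places, within 0.4 rad of the mat's x axis.
- die_green: steel cutting die painted green: a long oval (straight sides, round ends) 90 x 56 mm, 32 mm tall, a 4 mm thick band on edge with a 12 mm wide cross brace near its top; take it by its outside. Origin at the centre of its underside, z up, x along its length. 0.2 to 0.4 kg. May be absent. Starts on the black rubber mat at any of three places, within 0.4 rad of the mat's x axis.
- die_yellow: steel cutting die painted yellow: a round ring 62 mm across, 32 mm tall, a 4 mm thick band on edge with a 12 mm wide cross brace near its top; take it by its outside. Origin at the centre of its underside, z up; it may lie at any turn. 0.2 to 0.4 kg. May be absent. Starts on the black rubber mat at any of three places, within 0.4 rad of the mat's x axis.
- spot_blue (a point): centre of the blue outline on the cutting board's top (56 mm above the table); the outline's length runs along y. Axes as tray_handle.
- spot_green (a point): centre of the green outline on the cutting board's top; the outline's length runs along y. Axes as tray_handle.
- spot_yellow (a point): centre of the round yellow outline on the cutting board's top. Axes as tray_handle.
- spot_red (a point): centre of the red outline on top of the 4 mm thick black rubber mat, 95 mm from the mat's -x edge and 72 mm from its -y edge; the outline's length runs along its x axis. The fixed mat is 340 (x) x 260 mm.
- tape_a: roll of foil tape standing on its flat side, 100 mm across, 48 mm tall, beyond the tray; leave alone. Origin at its underside.
- tape_b: second roll of foil tape, the same size; leave alone.
- lotion: white bottle with black cap, 56 mm across, 130 mm tall; leave alone. Origin at its underside.

How it is judged (in metres and radians):
On the way, in this order (a step that is already met when the one before it is completed fails the run):
1. the lock pin is parked in the notch, flange down on the tray (horizontal distance between lock_pin and tray_notch below 0.009 m and z of lock_pin in the frame of tray_notch between -0.003 and 0.003 m and angle between lock_pin's own z axis and vertical below 0.12 rad), for 0.2 s.
2. the tray is pulled fully out with the pin parked (all of step 1 and value of joint tray above 0.258 m), for 0.1 s.
3. with the tray out, the red die is on its outline on the mat and every new die on its outline on the board (value of joint tray above 0.258 m and horizontal distance between die_blue and spot_blue below 0.01 m and z of die_blue in the frame of spot_blue below 0.004 m and angle between each of die_blue, die_green, die_yellow, die_red's own z axis and vertical below 0.08 rad and angle between the x axis of die_blue and the y axis of spot_blue, either way round below 0.17 rad and horizontal distance between die_green and spot_green below 0.01 m and z of die_green in the frame of spot_green below 0.004 m and angle between the x axis of die_green and the y axis of spot_green, either way round below 0.17 rad and horizontal distance between die_yellow and spot_yellow below 0.01 m and z of die_yellow in the frame of spot_yellow below 0.004 m and horizontal distance between die_red and spot_red below 0.01 m and z of die_red in the frame of spot_red below 0.004 m and angle between the x axis of die_red and the x axis of spot_red, either way round below 0.17 rad), for 0.2 s.
4. the tray is slid fully home (value of joint tray below 0.006 m), for 0.1 s.
At the end, for the whole second after the job is handed in: Tray within 6 mm of home; pin upright in the notch, within 9 mm of its place, flange within 3 mm of the plate; red die on the mat's red outline, each new die on its own outline on the board, within 10 mm and about 10 degrees (the round one at any turn), flat; all at rest (all of step 1 and value of joint tray below 0.006 m and horizontal distance between die_blue and spot_blue below 0.01 m and z of die_blue in the frame of spot_blue below 0.004 m and angle between each of die_blue, die_green, die_yellow, die_red's own z axis and vertical below 0.08 rad and angle between the x axis of die_blue and the y axis of spot_blue, either way round below 0.17 rad and horizontal distance between die_green and spot_green below 0.01 m and z of die_green in the frame of spot_green below 0.004 m and angle between the x axis of die_green and the y axis of spot_green, either way round below 0.17 rad and horizontal distance between die_yellow and spot_yellow below 0.01 m and z of die_yellow in the frame of spot_yellow below 0.004 m and horizontal distance between die_red and spot_red below 0.01 m and z of die_red in the frame of spot_red below 0.004 m and angle between the x axis of die_red and the x axis of spot_red, either way round below 0.17 rad and linear speed of each of die_blue, die_green, die_yellow, die_red, lock_pin below 0.02 m/s); the robot touches nothing.
It fails at once if tape_a is knocked away (distance of tape_a from where it was at the start of the episode above 0.03 m).
It fails at once if tape_b is knocked away (distance of tape_b from where it was at the start of the episode above 0.03 m).
It fails at once if lotion is knocked away (distance of lotion from where it was at the start of the episode above 0.03 m).
Of die_blue, die_green, die_yellow only 2 to 3 are there at a start; the rules pass over those that are not, and their reading is None.
At some moment in a run one of die_blue, die_green, die_yellow may be knocked a few centimetres aside while the robot is not near it.
It also fails if it takes over 210 s, if anything falls off the work surface, if the arm or the gripper's body presses on something with over 40 N, if the wrist force passes 120 N, or if a joint passes its speed limit or range.

ROBOT

A 7-joint arm with a two-finger parallel gripper is mounted at the origin on the work surface. World frame = base frame: x ahead of the robot, y to its left, z up, the work surface at z = 0. Lengths are in mm, angles in rad, forces in N, time in s.
With the tool pointing down it reaches from about 400 to 850 mm from the base axis. Payload 10.4 kg.
Tool frame: the origin (TCP) lies at the very end of the fingers, on their centre line; the grasp point (between the pads) lies 19 mm behind it; z points along the fingers, y is the line along which they close (so a half turn about z gives the same grasp; the last joint's range is limited). The gripper opens to 85 mm and grips with 20 to 120 N. Pads are 22 mm wide; open, the fingers measure 114 mm over their backs; the gripper's body (76 mm by 85 mm) begins 54 mm behind the grasp point. The pads swing forward as they close: fully open they stand 13 mm farther back than shut.
Start: joints at [-1.189, 0.332, -0.065, 1.46, 0.022, 1.35, -0.088], TCP at [246.136, 574.516, 231.338] pointing down, gripper open.
Joint ranges: [-2.6, 2.6], [-0.5, 2.12], [-1.47, 1.34], [0.16, 2.42], [-1.27, 4.41], [0.06, 2.06], [-2.6, 2.6]. Speed limits (rad/s): [2.22, 2.22, 2.79, 2.79, 3.14, 3.14, 3.14].

INTERFACE

Orientations are given as a unit quaternion [x, y, z, w].
In Python, from station import telemetry, eyes, bot gives the robot as it stands.
- The arm moves only by the shell command python3 -m jog 'ROWS' [FORCE]. ROWS is JSON, a list that holds one entry, the list of rows, each a list of 7 numbers: the finger opening in mm, from 0 to 85.4, then the shift along the tool's x, y, z as a fraction of full scale, then the turn, a rotation vector about the tool's x, y, z as a fraction of full scale. In form: [[[gripper, dx, dy, dz, rx, ry, rz], ...]]. A call has 1 to 12 rows; each row is the pose to reach, as a shift and turn from the pose commanded when the call began, along the tool's axes at that moment; what a row does not reach only later rows make up. Full scale, the value 1, is 0.8 m for a shift and pi/2 rad for a turn. A row lasts 1/12 s, in which the tool goes at most 41.7 mm and 7.16 degrees, less where a joint would pass 70% of its speed; a pose out of reach is approached as far as the arm can. A call with a number of a shift or a turn outside -1 to 1 is refused whole. A call with a gripper value outside its range is refused whole. The fingers move at their own pace and stop on an object; FORCE is the grip in N (left out, the last holds). Time passes only in rows, so rows that repeat a pose let the fingers close. It gives the time, the measured TCP pose, the force, the opening and the grip force at its end, in the units of the state.
- telemetry.get_obs(): the state, without advancing time (a new reading comes with each control period).
- eyes.grab_frame(name): name is "scene" or "top"; returns (picture, depth): 420x560x3 uint8, red, green, blue; 420x560 float32, mm along the optical axis (not along the pixel's ray), 0 where there is no reading.
- eyes.camera_info(name): a dict with "camera_matrix" (3x3 intrinsics, pixels), "D" ([k1, k2, p1, p2, k3] as OpenCV has them; the pictures are not rectified), "R" (3x3) and "t" (3): a world point X has camera coordinates R X + t. Camera axes: x right, y down, z forward; pixel columns grow to the right and rows downward; lengths in mm; the calibration is good to about 2 mm. A picture is of the moment at which its call begins. camera_info takes no time and is no camera call.
- bot.finish_job(): hands the job in; it is judged then, once.
The state is a dict: "t": time; "qpos": joint angles; "joint_vel": joint speeds; "joint_efforts": joint torques, N m; "tool_pos": TCP position; "orientation": TCP orientation; "contact_force": force on the tool from outside, world axes, zero at the start; "ft_torque": the same for the moment, N m; "grip_width": opening from 0.0 (shut) to 1.0 (fully open); "grip_force": force on a finger pad.
Only numpy, scipy, OpenCV 4.12 (cv2) and the standard library are available. Lean on these libraries where they do the work, as an engineer would, in place of code of your own. Each camera call takes 0.05 s, during which the arm holds its last target. There are 200 camera calls.

## Working session

There is one attempt and no reset: what is moved stays moved. The work goes in short steps, Python scripts to look and compute and a shell command to move; the robot and the scene stay as the last step left them, time stands still between calls to the robot, and variables do not carry over. Pictures are saved under pics/ and viewed, at most 14 in all, crops included, and the job is handed in when it is done.

```bash
mkdir -p pics; ls; python3 - <<'E'
from station import telemetry, eyes, bot
import cv2,numpy as np
o=telemetry.get_obs();print(o)
for n in("scene","top"):
    p,d=eyes.grab_frame(n);cv2.imwrite(f"pics/{n}0.png",p[:,:,::-1]);np.savez(f"pics/{n}0.npz",p=p,d=d)
    print(n,eyes.camera_info(n))
E
```

```text
pics
{'t': 0.0, 'qpos': array([-1.1885948 ,  0.33288903, -0.06471483,  1.4609292 ,  0.02163587,
        1.34988219, -0.08850106]), 'joint_vel': array([ 1.53919425e-03, -6.60182919e-04,  8.57018469e-04, -5.02275441e-05,
        1.58815163e-03,  2.02669546e-03, -1.51260139e-03]), 'joint_efforts': array([-1.60819500e-04, -6.25446653e+01,  4.91211377e-02, -3.91598618e+01,
        1.62161922e-02,  9.93042922e-03, -3.11508643e-05]), 'tool_pos': array([246.01137405, 574.15009965, 230.51104458]), 'orientation': array([ 2.01001247e-01,  9.79590731e-01, -6.99010605e-04, -9.54036557e-05]), 'contact_force': array([-0.35027003, -0.02209488, -0.19905517]), 'ft_torque': array([ 0.01408885, -0.01983484, -0.01183805]), 'grip_force': 0.0, 'grip_width': 0.9989538469879926}
scene {'camera_matrix': array([[541.18585296,   0.        , 281.50015658],
       [  0.        , 541.18585296, 202.7304026 ],
       [  0.        ,   0.        ,   1.        ]]), 'D': array([-0.1311595,  0.       ,  0.       ,  0.       ,  0.       ]), 'R': array([[-0.95905264,  0.28281981, -0.01519839],
       [ 0.18660691,  0.59060122, -0.78509111],
       [-0.21306314, -0.75577983, -0.61919379]]), 't': array([ 612.21596577,  -21.68350771, 1525.1455823 ])}
top {'camera_matrix': array([[538.16157752,   0.        , 267.91147986],
       [  0.        , 538.16157752, 212.77700343],
       [  0.        ,   0.        ,   1.        ]]), 'D': array([-0.05648363,  0.        ,  0.        ,  0.        ,  0.        ]), 'R': array([[ 0.0102767 , -0.99994375, -0.002623  ],
       [-0.99865942, -0.01013035, -0.05076159],
       [ 0.05073217,  0.00314115, -0.99870735]]), 't': array([ -41.98132538,  610.07911101, 1600.1087627 ])}
```

View pics/top0.png

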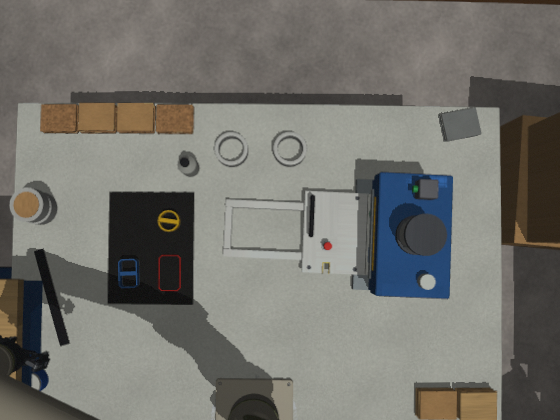

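View pics/scene0.png

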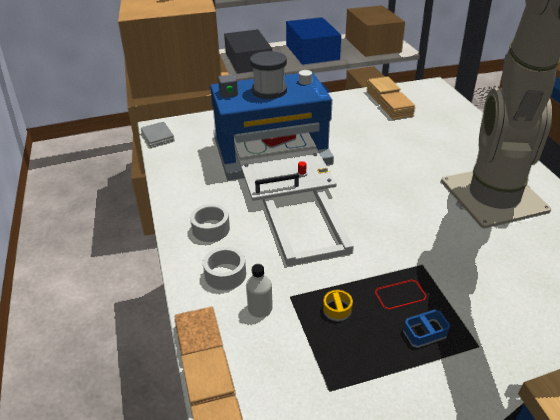

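The top view shows the mat at cols 109–193, with the yellow die at (168,221), the blue die at (128,273) and the red outline at (170,273). The pin is at (327,246), the notch at (326,267) and the pull bar at (311,215). There is no green die. The scene view shows the red die under the head at (280,140).

```bash
cat > h.py <<'E'
import numpy as np,cv2
from station import telemetry, eyes
from scipy.spatial.transform import Rotation as Ro
def p2w(n,uv,z):
    c=eyes.camera_info(n);K=c["camera_matrix"]
    uv=np.asarray(uv,float).reshape(-1,1,2)
    r=cv2.undistortPoints(uv,K,c["D"]).reshape(-1,2)
    r=np.c_[r,np.ones(len(r))]@c["R"]; o=-c["R"].T@c["t"]
    return o+r*((z-o[2])/r[:,2])[:,None]
RNG=dict(yellow=((22,120,90),(33,255,255)),blue=((100,120,60),(120,255,255)),red=((0,130,60),(5,255,255)),red2=((174,130,60),(180,255,255)),green=((45,100,50),(85,255,255)))
def grab(n,tag):
    p,d=eyes.grab_frame(n);np.savez(f"pics/{tag}.npz",p=p,d=d);return p,d
def mask(p,col,box=None):
    h=cv2.cvtColor(p,cv2.COLOR_RGB2HSV);m=cv2.inRange(h,*map(np.array,RNG[col]))
    if col=="red":m|=cv2.inRange(h,*map(np.array,RNG["red2"]))
    if box:
        b=np.zeros_like(m);b[box[1]:box[3],box[0]:box[2]]=1;m*=b
    return m
def blobs(n,p,col,z,box=None,amin=6):
    m=mask(p,col,box);k,l,s,c=cv2.connectedComponentsWithStats(m)
    for i in range(1,k):
        if s[i,4]<amin:continue
        ys,xs=np.where(l==i);w=p2w(n,np.c_[xs,ys],z)[:,:2]
        r=cv2.minAreaRect(w.astype(np.float32))
        print(n,col,s[i].tolist(),"px",c[i].round(1),"mean",w.mean(0).round(1),"rect",np.round(r[0],1),np.round(r[1],1),round(r[2],1))
def go(x,y,z,yaw):
    """fractions for target; yaw deg = direction of tool y (closing line) from world +y, tool down"""
    o=telemetry.get_obs();R0=Ro.from_quat(o["orientation"])
    a=np.radians(yaw);Yv=np.array([-np.sin(a),np.cos(a),0]);best=None
    for s in(1,-1):
        yv=s*Yv;zv=np.array([0,0,-1.]);R=Ro.from_matrix(np.c_[np.cross(yv,zv),yv,zv])
        rv=(R0.inv()*R).as_rotvec()
        if best is None or np.linalg.norm(rv)<np.linalg.norm(best):best=rv
    d=R0.inv().apply(np.array([x,y,z])-o["tool_pos"])
    print("go",[x,y,z,yaw],"row",np.r_[d/800,best/(np.pi/2)].round(4).tolist(),"q7",o["qpos"][6].round(2))
E
python3 - <<'E'
from h import *
for n in("top","scene"):
    p=np.load(f"pics/{n}0.npz")["p"]
    bx=(100,180,345,310) if n=="top" else (200,90,480,390)
    for c,z in(("yellow",36),("blue",36),("red",4),("green",36)): blobs(n,p,c,z,bx)
    if n=="top":
        blobs(n,p,"red",81,(315,235,340,257));blobs(n,p,"yellow",44,(315,255,340,275))
    else: blobs(n,p,"red",81,(290,155,312,178),)
p=np.load("pics/top0.npz")["p"][175:315,100:400];cv2.imwrite("pics/c1.png",cv2.resize(p[:,:,::-1],None,fx=2.66,fy=2.66,interpolation=cv2.INTER_CUBIC))
p=np.load("pics/scene0.npz")["p"][100:260,210:360];cv2.imwrite("pics/c2.png",cv2.resize(p[:,:,::-1],None,fx=3.7,fy=3.7,interpolation=cv2.INTER_CUBIC))
E
```

```text
top yellow [158, 210, 22, 22, 212] px [168.3 220.3] mean [584.  259.8] rect [583.5 259.1] [62.4 62.7] 0.6
top blue [118, 259, 20, 29, 197] px [127.4 271.9] mean [429.8 378.6] rect [426.6 378.3] [83.  56.8] 1.2
top red [324, 242, 8, 8, 50] px [327.3 245.7] mean [ 513.5 -215.8] rect [ 514.1 -216.4] [21.1 21.1] 0.3
top red [158, 255, 23, 36, 179] px [169.1 272.6] mean [427.5 260.5] rect [427.8 260.8] [105.4  66.7] 1.0
top red [324, 242, 8, 8, 50] px [327.3 245.7] mean [ 514.2 -207.5] rect [ 514.8 -208.1] [20.1 20.1] 0.3
scene yellow [245, 114, 65, 12, 188] px [276.6 119.4] mean [ 493.7 -545. ] rect [ 491.4 -544.7] [ 21.7 224.7] 88.2
scene yellow [318, 170, 6, 3, 7] px [320.1 171.6] mean [ 458.2 -213.1] rect [ 459.  -213.5] [ 6.7 17.4] 36.8
scene yellow [324, 289, 29, 30, 488] px [337.8 303.5] mean [589.4 269.9] rect [588.6 269.7] [83.7 61.4] 70.2
scene blue [211, 90, 121, 47, 2077] px [262.9 103.3] mean [ 506.9 -672.3] rect [ 507.3 -608.4] [328.  440.5] 71.7
scene blue [295, 109, 5, 5, 8] px [296.9 111. ] mean [ 411.8 -579.5] rect [ 413.3 -581. ] [30.1 11.7] 58.6
scene blue [266, 111, 5
[... 1314 characters left out ...]
mean [456.2 419.7] rect [455.8 420.7] [11.5  5.3] 51.7
scene blue [413, 340, 5, 4, 6] px [415.2 341.7] mean [475.3 415.4] rect [475.4 416.6] [10.6  4.5] 27.8
scene red [265, 135, 31, 11, 159] px [278.4 139.8] mean [ 510.6 -467.9] rect [ 503.4 -463.6] [ 43.2 105.8] 88.6
scene red [298, 162, 8, 12, 92] px [301.5 167.5] mean [ 488.5 -293.4] rect [ 488.3 -293.6] [58.8 21.5] 72.2
scene red [375, 279, 52, 31, 269] px [399.6 293.3] mean [430.6 259. ] rect [429.5 260.4] [111.8  70.6] 0.0
scene green [227, 90, 6, 3, 16] px [229.5  90.9] mean [ 600.7 -803.8] rect [ 601.4 -803. ] [16.3 19.6] 71.2
scene red [298, 162, 8, 12, 92] px [301.5 167.5] mean [ 523.8 -187.3] rect [ 523.6 -187.5] [54.  19.7] 72.2
```

View pics/c1.png

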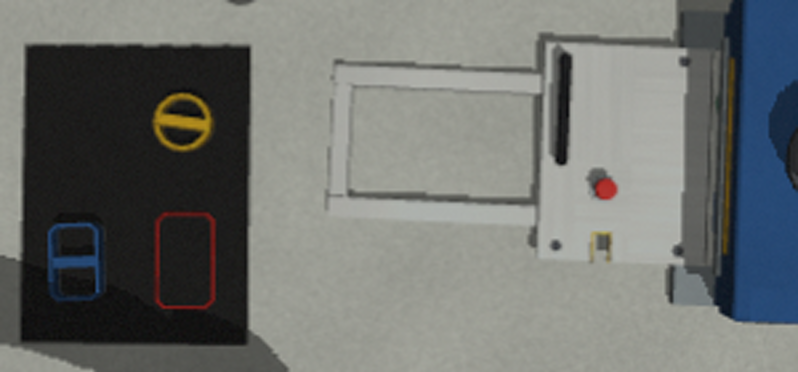

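View pics/c2.png

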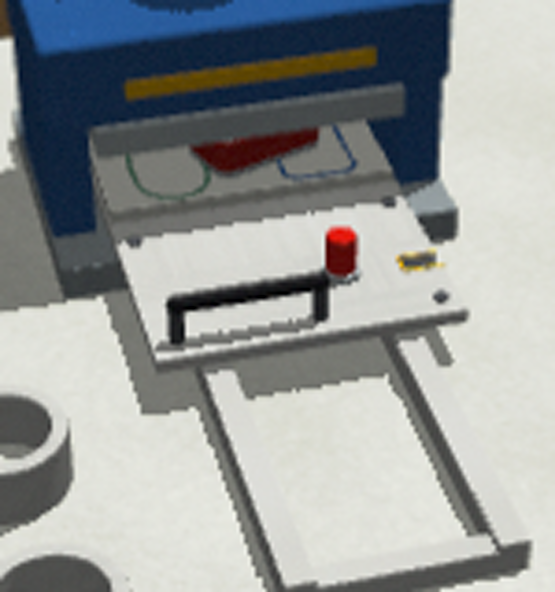

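The crops show the pin's red grip at c1 (604,188) and the notch at (601,245). The bar runs from (565,55) to (560,163), and the rails are tilted slightly. The tray's yaw needs a fit.

```bash
python3 - <<'E'
from h import *
p=np.load("pics/top0.npz")["p"]
g=cv2.cvtColor(p,cv2.COLOR_RGB2GRAY)
m=np.zeros_like(g);m[190:240,305:318]=(g[190:240,305:318]<60)
ys,xs=np.where(m);w=p2w("top",np.c_[xs,ys],77)[:,:2]
v,_,__=0,0,0
r=cv2.minAreaRect(w.astype(np.float32));l=cv2.fitLine(w.astype(np.float32),cv2.DIST_HUBER,0,.01,.01).ravel()
print("bar",len(xs),w.mean(0),r,l,np.degrees(np.arctan2(l[1],l[0])))
# yellow-ish notch pixels
h=cv2.cvtColor(p,cv2.COLOR_RGB2HSV)[258:276,316:336]
s=((h[...,1]>70)&(h[...,0]>15)&(h[...,0]<35));ys,xs=np.where(s);w=p2w("top",np.c_[xs+316,ys+258],44)[:,:2]
print("notch",w.mean(0),w.min(0),w.max(0),len(w));
for row in h[...,1]:print(row.tolist())
# bright edge angles: rails via gradient along columns; use plate lower edge & rail outlines
c=lambda x,y:(100+x/2.66-.3,175+y/2.66-.3)
for a,b,z in((c(335,62),c(540,72),20),(c(328,210),c(537,222),20),(c(540,40),c(686,48),44),(c(538,258),c(680,263),44),(c(337,62),c(328,208),20)):
    q=p2w("top",[a,b],z)[:,:2];d=q[0]-q[1];print(q.round(1).tolist(),np.degrees(np.arctan2(d[1],d[0])).round(2))
def mat():
    m=(g<45).astype(np.uint8);m[:,:105]=0;m[:,197:]=0;m[:188]=0;m[:255][m[:255]>1]=0
    ys,xs=np.where(m[:,]);ok=ys<300;w=p2w("top",np.c_[xs,ys],4)[:,:2];print("mat",cv2.minAreaRect(w.astype(np.float32)))
mat()
go(514.5,-208,150,0)
E
```

```text
bar 172 [ 601.87798837 -161.17497207] ((600.8226928710938, -161.379150390625), (12.00450611114502, 118.66304779052734), 88.16085815429688) [ 9.9948114e-01 -3.2209601e-02  6.0075458e+02 -1.6123065e+02] -1.8457934
notch [ 456.30178136 -206.06390192] [ 433.81479449 -216.85480388] [ 466.05736872 -196.22212599] 27
[7, 9, 6, 9, 7, 7, 7, 9, 9, 9, 7, 9, 9, 7, 9, 9, 7, 7, 7, 9]
[9, 7, 9, 9, 10, 9, 7, 9, 9, 9, 7, 10, 9, 7, 7, 9, 9, 9, 7, 9]
[9, 9, 9, 7, 7, 7, 7, 7, 7, 9, 9, 7, 9, 9, 9, 9, 7, 9, 9, 9]
[9, 9, 9, 7, 9, 7, 7, 7, 9, 7, 10, 9, 9, 9, 7, 6, 7, 9, 9, 7]
[9, 9, 7, 7, 9, 9, 66, 109, 101, 98, 110, 119, 107, 78, 23, 9, 9, 9, 7, 7]
[7, 9, 7, 9, 7, 9, 86, 72, 51, 70, 77, 85, 100, 99, 26, 7, 9, 7, 9, 7]
[7, 7, 9, 9, 9, 9, 84, 51, 13, 14, 14, 9, 40, 90, 22, 7, 7, 9, 9, 9]
[9, 9, 7, 9, 7, 9, 83, 50, 15, 14, 14, 14, 47, 84, 17, 9, 7, 9, 7, 9]
[9, 9, 7, 9, 7, 8, 97, 52, 15, 15, 14, 11, 52, 84, 14, 7, 7, 9, 9, 9]
[7, 7, 7, 9, 9, 12, 104, 51, 15, 17, 14, 14, 64, 53, 15, 7, 7, 7, 9, 7]
[7, 7, 7, 6, 7, 12, 103, 48, 11, 12, 15, 17, 70, 48, 17, 7, 9, 9, 9, 10]
[7, 7, 7, 9, 9, 15, 83, 41, 12, 14, 14, 12
[... 178 characters left out ...]
, 7, 7, 9, 22, 67, 27, 13, 15, 13, 15, 96, 41, 9, 9, 9, 9, 9, 9]
[11, 13, 13, 13, 13, 16, 34, 19, 13, 15, 13, 13, 74, 36, 12, 12, 9, 11, 11, 11]
[13, 15, 15, 13, 13, 15, 15, 15, 13, 13, 15, 16, 20, 16, 13, 13, 13, 14, 14, 14]
[16, 15, 15, 13, 13, 13, 13, 13, 12, 13, 13, 16, 15, 13, 15, 16, 13, 16, 14, 13]
[[653.3, 91.5], [644.3, -139.7]] 87.78
[[486.7, 97.0], [475.8, -137.6]] 87.32
[[678.3, -138.0], [671.0, -300.5]] 87.46
[[436.9, -137.5], [432.8, -294.5]] 88.51
[[653.3, 89.2], [489.0, 97.0]] -2.72
mat ((502.0229187011719, 318.4477844238281), (338.0280456542969, 256.1883544921875), 0.2111031413078308)
go [514.5, -208, 150, 0] row [-0.6935, -0.7664, 0.1018, -0.0008, -0.0001, -0.2577] q7 -0.09
```

```bash
python3 -m jog '[[[60,-0.35,-0.38,0,0,0,-0.24],[60,-0.35,-0.38,0,0,0,-0.24],[60,-0.35,-0.38,0,0,0,-0.24],[60,-0.35,-0.38,0,0,0,-0.24],[60,-0.35,-0.38,0,0,0,-0.24],[60,-0.35,-0.38,0,0,0,-0.24],[60,-0.35,-0.38,0,0,0,-0.24],[60,-0.35,-0.38,0,0,0,-0.24],[60,-0.35,-0.38,0,0,0,-0.24],[60,-0.35,-0.38,0,0,0,-0.24],[60,-0.35,-0.38,0,0,0,-0.24]]]' 40; python3 - <<'E'
from h import *
go(514.5,-207.8,130,-2.2)
E
```

```text
t: 1.02
tool_pos: [386.0, 177.8, 231.4]
orientation: [0.018, 1.0, -0.0, 0.0]
contact_force: [-0.4, -0.3, 0.5]
grip_width: 0.7
grip_force: 0.0
go [514.5, -207.8, 130, -2.2] row [-0.1782, -0.4757, 0.1271, -0.0004, 0.0003, 0.001] q7 0.97
```

```bash
python3 -m jog '[[[44,-0.178,-0.475,0.06,0,0,0],[44,-0.178,-0.475,0.06,0,0,0],[44,-0.178,-0.475,0.06,0,0,0],[44,-0.178,-0.475,0.06,0,0,0],[44,-0.178,-0.475,0.06,0,0,0],[44,-0.178,-0.475,0.06,0,0,0],[44,-0.178,-0.475,0.06,0,0,0],[44,-0.178,-0.475,0.06,0,0,0],[44,-0.178,-0.475,0.06,0,0,0],[44,-0.178,-0.475,0.06,0,0,0],[44,-0.178,-0.475,0.06,0,0,0],[44,-0.178,-0.475,0.127,0,0,0]]]'; python3 - <<'E'
from h import *
go(514.5,-207.8,55,-2.2)
p,d=grab("scene","s1");p=p[60:240,180:420];cv2.imwrite("pics/c3.png",cv2.resize(p[:,:,::-1],None,fx=3,fy=3,interpolation=cv2.INTER_CUBIC))
E
```

```text
t: 2.02
tool_pos: [519.2, -203.0, 146.6]
orientation: [0.016, 1.0, -0.002, 0.005]
contact_force: [1.3, 0.8, -0.1]
grip_width: 0.517
grip_force: 0.0
go [514.5, -207.8, 55, -2.2] row [0.0067, -0.0059, 0.1144, -0.0019, 0.0059, 0.0042] q7 1.99
```

View pics/c3.png

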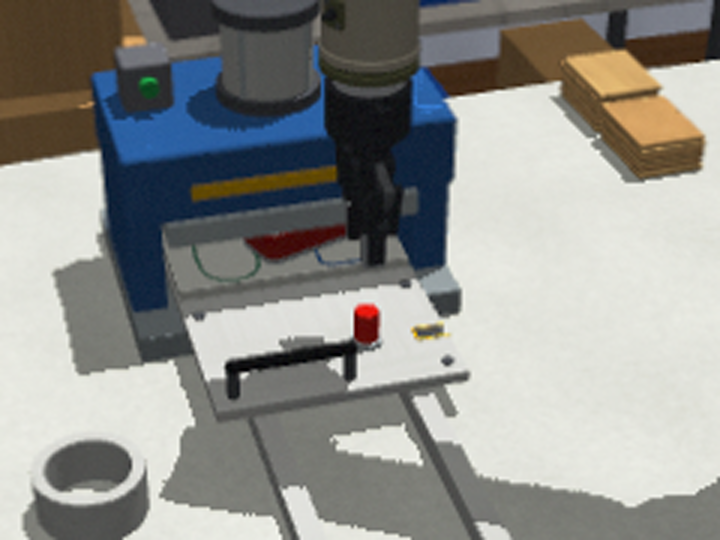

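The gripper (c3 375,240) hangs above the pin (367,322) and clear of the press. I'll let it settle, then descend.

```bash
python3 -m jog '[[[44,0,0,0,0,0,0],[44,0,0,0,0,0,0],[44,0,0,0,0,0,0]]]'; python3 - <<'E'
from h import *
go(514.5,-207.8,54,-2.2)
E
```

```text
t: 2.32
tool_pos: [516.3, -198.9, 143.3]
orientation: [0.014, 1.0, -0.0, 0.001]
contact_force: [-0.7, -0.7, 1.0]
grip_width: 0.518
grip_force: 0.0
go [514.5, -207.8, 54, -2.2] row [0.0021, -0.0111, 0.1116, -0.0, 0.0011, 0.007] q7 1.99
```

```bash
python3 -m jog '[[[44,0.002,-0.011,0.02,0,0.001,0.007],[44,0.002,-0.011,0.02,0,0.001,0.007],[44,0.002,-0.011,0.06,0,0.001,0.007],[44,0.002,-0.011,0.09,0,0.001,0.007],[44,0.002,-0.011,0.1116,0,0.001,0.007],[44,0.002,-0.011,0.1116,0,0.001,0.007],[44,0.002,-0.011,0.1116,0,0.001,0.007],[44,0.002,-0.011,0.1116,0,0.001,0.007]]]';python3 - <<'E'
from h import *
go(514.5,-207.8,54,-2.2)
E
```

```text
t: 2.98
tool_pos: [514.9, -208.0, 54.3]
orientation: [0.019, 1.0, -0.0, 0.0]
contact_force: [-0.5, -0.7, -0.1]
grip_width: 0.513
grip_force: 0.0
go [514.5, -207.8, 54, -2.2] row [0.0005, 0.0002, 0.0004, -0.0001, 0.0005, -0.0001] q7 2.07
```

```bash
python3 -m jog '[[[18,0,0,0,0,0,0],[18,0,0,0,0,0,0],[18,0,0,0,0,0,0],[18,0,0,0,0,0,0],[18,0,0,0,0,0,0],[18,0,0,0,0,0,0],[18,0,0,0,0,0,0],[18,0,0,0,0,0,0]]]' 40; python3 -m jog '[[[18,0,0,-0.01,0,0,0],[18,0,0,-0.02,0,0,0],[18,0,0,-0.03,0,0,0],[18,0,0,-0.04,0,0,0],[18,0,0,-0.05,0,0,0],[18,0,0,-0.06,0,0,0],[18,0,0,-0.065,0,0,0],[18,0,0,-0.065,0,0,0],[18,0,0,-0.065,0,0,0]]]'; python3 - <<'E'
from h import *
o=telemetry.get_obs()['tool_pos'];t=np.radians(2.2)
go(o[0]-58*np.cos(t),o[1]+58*np.sin(t),o[2],-2.2)
E
```

```text
t: 3.65
tool_pos: [514.8, -208.0, 54.1]
orientation: [0.019, 1.0, 0.0, 0.001]
contact_force: [-1.3, 0.4, 8.0]
grip_width: 0.27
grip_force: 38.8
t: 4.4
tool_pos: [513.8, -207.5, 104.4]
orientation: [0.019, 1.0, 0.0, -0.001]
contact_force: [-0.6, -0.1, -0.7]
grip_width: 0.269
grip_force: 39.9
go [np.float64(455.83707814256803), np.float64(-205.3216548037294), np.float64(104.37812772801585), -2.2] row [0.0725, -0.0, 0.0001, 0.0002, -0.001, -0.0001] q7 2.02
```

```bash
python3 -m jog '[[[18,0.0725,0,0,0,0,0],[18,0.0725,0,0,0,0,0],[18,0.0725,0,0,0,0,0],[18,0.0725,0,0,0,0,0],[18,0.0725,0,0,0,0,0],[18,0.0725,0,0,0,0,0],[18,0.0725,0,0,0,0,0]]]'; python3 - <<'E'
from h import *
go(456.7,-205.8,54,-2.2)
p,d=grab("top","t2");blobs("top",p,"red",131,(300,235,345,285));blobs("top",p,"yellow",44,(300,235,345,285),3)
p=p[190:300,280:400];cv2.imwrite("pics/c4.png",cv2.resize(p[:,:,::-1],None,fx=5,fy=5,interpolation=cv2.INTER_CUBIC))
E
```

```text
t: 4.98
tool_pos: [456.5, -205.4, 104.4]
orientation: [0.019, 1.0, -0.0, -0.001]
contact_force: [-0.5, 0.0, -1.7]
grip_width: 0.267
grip_force: 39.9
go [456.7, -205.8, 54, -2.2] row [-0.0004, -0.0004, 0.063, -0.0002, -0.001, 0.0001] q7 2.0
```

Lower gently into the notch and watch the force.

```bash
python3 -m jog '[[[18,-0.0004,-0.0004,0.01,0,0,0],[18,-0.0004,-0.0004,0.015,0,0,0],[18,-0.0004,-0.0004,0.02,0,0,0],[18,-0.0004,-0.0004,0.025,0,0,0],[18,-0.0004,-0.0004,0.028,0,0,0],[18,-0.0004,-0.0004,0.03,0,0,0],[18,-0.0004,-0.0004,0.03,0,0,0]]]';python3 -m jog '[[[18,0,0,0.005,0,0,0],[18,0,0,0.01,0,0,0],[18,0,0,0.015,0,0,0],[18,0,0,0.02,0,0,0],[18,0,0,0.024,0,0,0],[18,0,0,0.028,0,0,0],[18,0,0,0.031,0,0,0],[18,0,0,0.031,0,0,0]]]'; python3 - <<'E'
from h import *
go(456.7,-205.8,54,-2.2)
E
```

```text
t: 5.62
tool_pos: [455.9, -205.8, 80.0]
orientation: [0.019, 1.0, 0.0, -0.001]
contact_force: [-0.4, 0.2, -1.2]
grip_width: 0.268
grip_force: 40.0
t: 6.28
tool_pos: [455.8, -205.8, 55.1]
orientation: [0.019, 1.0, 0.0, -0.001]
contact_force: [-0.1, 0.6, -1.4]
grip_width: 0.264
grip_force: 40.0
go [456.7, -205.8, 54, -2.2] row [-0.0011, -0.0, 0.0013, 0.0001, -0.0015, -0.0003] q7 2.05
```

```bash
python3 -m jog '[[[18,0,0,0.0012,0,0,0],[18,0,0,0.0012,0,0,0],[18,0,0,0.0012,0,0,0],[44,0,0,0.0012,0,0,0],[44,0,0,0.0012,0,0,0],[44,0,0,0.0012,0,0,0],[44,0,0,0.0012,0,0,0],[44,0,0,-0.03,0,0,0],[44,0,0,-0.07,0,0,0],[44,0,0,-0.1,0,0,0],[44,0,0,-0.1,0,0,0],[44,0,0,-0.1,0,0,0]]]'; python3 - <<'E'
from h import *
go(600.8,-161.3,134,-2.2)
p,d=grab("scene","s2");blobs("scene",p,"red",81,(290,155,350,190))
p,d=grab("top","t3");blobs("top",p,"red",81,(300,235,345,285))
E
```

```text
t: 7.28
tool_pos: [457.1, -205.9, 136.8]
orientation: [0.019, 1.0, 0.0, 0.001]
contact_force: [-0.1, 0.2, -1.1]
grip_width: 0.513
grip_force: 0.0
go [600.8, -161.3, 134, -2.2] row [-0.1773, 0.0627, 0.0037, 0.0002, 0.0009, -0.0001] q7 1.97
scene red [318, 158, 9, 14, 95] px [321.6 164.3] mean [ 465.2 -185.4] rect [ 464.2 -184.3] [65.  22.7] 70.5
```

```bash
python3 -m jog '[[[44,-0.177,0.0627,0,0,0,0],[44,-0.177,0.0627,0,0,0,0],[44,-0.177,0.0627,0,0,0,0],[44,-0.177,0.0627,0,0,0,0],[44,-0.177,0.0627,0,0,0,0],[44,-0.177,0.0627,0,0,0,0],[44,-0.177,0.0627,0,0,0,0],[44,-0.177,0.0627,0.03,0,0,0],[44,-0.177,0.0627,0.06,0,0,0],[44,-0.177,0.0627,0.09,0,0,0],[44,-0.177,0.0627,0.09,0,0,0]]]'; python3 - <<'E'
from h import *
go(600.8,-161.3,61,-2.2)
E
```

```text
t: 8.3
tool_pos: [595.6, -161.1, 59.0]
orientation: [0.02, 1.0, 0.001, -0.004]
contact_force: [-1.3, 1.3, -1.3]
grip_width: 0.517
grip_force: 0.0
go [600.8, -161.3, 61, -2.2] row [-0.0065, 0.0, -0.0026, 0.0006, -0.0055, -0.0012] q7 1.97
```

```bash
python3 -m jog '[[[8,0,0,-0.002,0,0,0],[8,0,0,-0.002,0,0,0],[8,0,0,-0.002,0,0,0],[8,0,0,-0.002,0,0,0],[8,0,0,-0.002,0,0,0],[8,0,0,-0.002,0,0,0],[8,0,0,-0.002,0,0,0],[8,0,0,-0.002,0,0,0],[8,0,0,-0.002,0,0,0]]]' 60; python3 -m jog '[[[8,0,0.005,0,0,0,0],[8,0,0.015,0,0,0,0],[8,0,0.03,0,0,0,0],[8,0,0.045,0,0,0,0],[8,0,0.06,0,0,0,0],[8,0,0.075,0,0,0,0],[8,0,0.09,0,0,0,0],[8,0,0.105,0,0,0,0],[8,0,0.12,0,0,0,0],[8,0,0.135,0,0,0,0],[8,0,0.15,0,0,0,0],[8,0,0.165,0,0,0,0]]]'; python3 -m jog '[[[8,0,0.015,0,0,0,0],[8,0,0.03,0,0,0,0],[8,0,0.045,0,0,0,0],[8,0,0.06,0,0,0,0],[8,0,0.075,0,0,0,0],[8,0,0.09,0,0,0,0],[8,0,0.105,0,0,0,0],[8,0,0.12,0,0,0,0],[8,0,0.135,0,0,0,0],[8,0,0.145,0,0,0,0],[8,0,0.153,0,0,0,0],[8,0,0.16,0,0,0,0]]]'; python3 -m jog '[[[8,0,0.004,0,0,0,0],[8,0,0.008,0,0,0,0],[8,0,0.012,0,0,0,0],[8,0,0.012,0,0,0,0],[8,0,0.012,0,0,0,0]]]'
```

```text
t: 9.05
tool_pos: [600.2, -161.9, 67.2]
orientation: [0.02, 1.0, -0.0, 0.0]
contact_force: [-2.8, -0.5, 7.7]
grip_width: 0.14
grip_force: 58.5
t: 10.05
tool_pos: [604.9, -30.8, 67.2]
orientation: [0.02, 1.0, -0.001, -0.0]
contact_force: [-6.9, -5.6, 10.2]
grip_width: 0.132
grip_force: 59.7
t: 11.05
tool_pos: [609.6, 98.6, 67.2]
orientation: [0.019, 1.0, 0.0, -0.001]
contact_force: [-9.1, -3.6, 13.6]
grip_width: 0.138
grip_force: 60.0
t: 11.47
tool_pos: [609.9, 107.8, 67.2]
orientation: [0.02, 1.0, 0.0, -0.001]
contact_force: [-9.2, -2.6, 13.8]
grip_width: 0.135
grip_force: 60.1
```

```bash
python3 -m jog '[[[8,0,0.003,0.001,0,0,0],[8,0,0.006,0.001,0,0,0],[8,0,0.006,0.001,0,0,0],[8,0,0.006,0.001,0,0,0]]]'; python3 -m jog '[[[8,0,-0.003,0,0,0,0],[8,0,-0.003,0,0,0,0],[40,0,-0.003,0,0,0,0],[40,0,-0.003,0,0,0,0],[40,0,-0.003,0,0,0,0],[40,0,-0.003,0,0,0,0],[40,0,-0.003,-0.03,0,0,0],[40,0,-0.003,-0.08,0,0,0],[40,0,-0.003,-0.13,0,0,0],[40,0,-0.003,-0.18,0,0,0],[40,0,-0.003,-0.2,0,0,0],[40,0,-0.003,-0.2,0,0,0]]]';  python3 - <<'E'
from h import *
p,d=grab("scene","s4");p0=p
for n in("scene",): 
  blobs(n,p,"red",88,(180,120,480,390));blobs(n,p,"blue",56,(180,160,480,390))
p,d=grab("top","t4")
blobs("top",p,"red",88,(100,180,345,310));blobs("top",p,"blue",56,(200,180,345,310));blobs("top",p,"yellow",56,(200,180,345,310));blobs("top",p,"green",56,(200,180,345,310))
blobs("top",p,"blue",36,(100,180,200,310));blobs("top",p,"yellow",36,(100,180,200,310))
a=p[150:315,100:380];cv2.imwrite("pics/c5.png",cv2.resize(a[:,:,::-1],None,fx=2.8,fy=2.8,interpolation=cv2.INTER_CUBIC))
a=p0[130:390,150:490];cv2.imwrite("pics/c6.png",cv2.resize(a[:,:,::-1],None,fx=2.2,fy=2.2,interpolation=cv2.INTER_CUBIC))
E
```

```text
t: 11.8
tool_pos: [609.9, 107.9, 67.1]
orientation: [0.021, 1.0, -0.002, -0.001]
contact_force: [-14.9, -15.4, 23.8]
grip_width: 0.136
grip_force: 61.3
t: 12.8
tool_pos: [612.5, 111.0, 229.3]
orientation: [0.019, 1.0, 0.001, 0.003]
contact_force: [0.5, -0.0, 0.6]
grip_width: 0.467
grip_force: 0.0
scene red [283, 176, 21, 23, 264] px [292.4 188.2] mean [579.4 -94.4] rect [578.1 -96.9] [94.6 51.3] 88.5
scene red [315, 178, 8, 13, 33] px [319.3 185. ] mean [507.4 -86. ] rect [504.5 -87.8] [56.4 14.7] 51.2
scene red [350, 217, 10, 15, 115] px [354.6 223.9] mean [479.2  88.4] rect [479.3  88.5] [53.5 19.8] 63.8
scene red [375, 280, 52, 30, 237] px [399.5 294.9] mean [476.5 329. ] rect [473.7 326.9] [101.1  62.9] 0.2
scene blue [224, 160, 12, 4, 36] px [229.  161.1] mean [ 704.  -317.8] rect [ 703.6 -315.2] [15.7 33. ] 72.1
scene blue [405, 309, 45, 36, 827] px [426.6 326.4] mean [444.6 400.3] rect [445.  400.1] [97.1 71.3] 2.5
scene blue [440, 322, 3, 4, 7] px [441.  323.6] mean [412.8 403.5] rect [412.9 403.3] [7.9 4.2] 71.5
top red [284, 218, 27, 36, 149] px [297.7 234.8] mean [ 544.5 -
[... 174 characters left out ...]
[291.1 250.2] mean [ 500.5 -103.3] rect [ 500.6 -103.3] [30.9  6.3] 34.2
top red [158, 255, 14, 36, 93] px [160.3 273. ] mean [431.1 270. ] rect [432.8 258.1] [100.   37.3] 1.0
top red [229, 258, 8, 8, 48] px [232.8 261.6] mean [466.2  63. ] rect [466.4  63.7] [19.9 20. ] 0.6
top yellow [333, 222, 6, 5, 6] px [335.5 223.7] mean [ 578.5 -233.9] rect [ 578.3 -234.5] [18.7  1.8] 51.8
top yellow [325, 238, 14, 6, 14] px [331.5 241.9] mean [ 525.3 -222.4] rect [ 525.8 -223.8] [ 7.3 40.8] 21.5
top blue [118, 259, 20, 30, 226] px [127.  273.5] mean [425.2 379.8] rect [425.3 378.3] [85.7 56.8] 1.2
top yellow [158, 211, 9, 20, 76] px [161.2 220.3] mean [583.8 280.7] rect [582.5 280. ] [57.1 22.3] 5.9
```

View pics/c5.png

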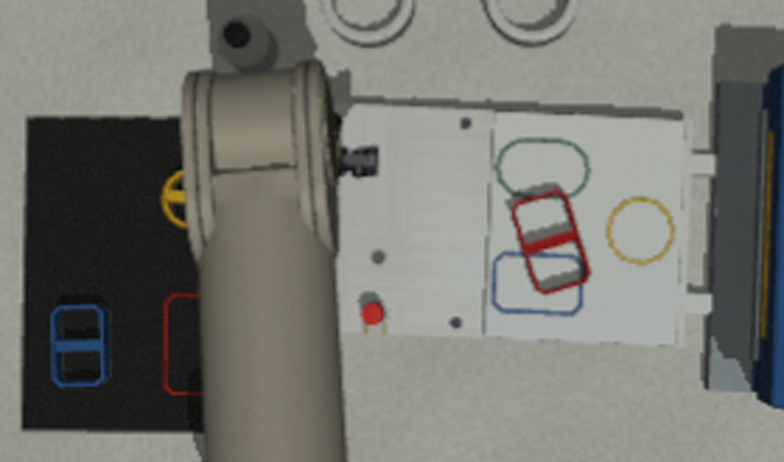

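View pics/c6.png

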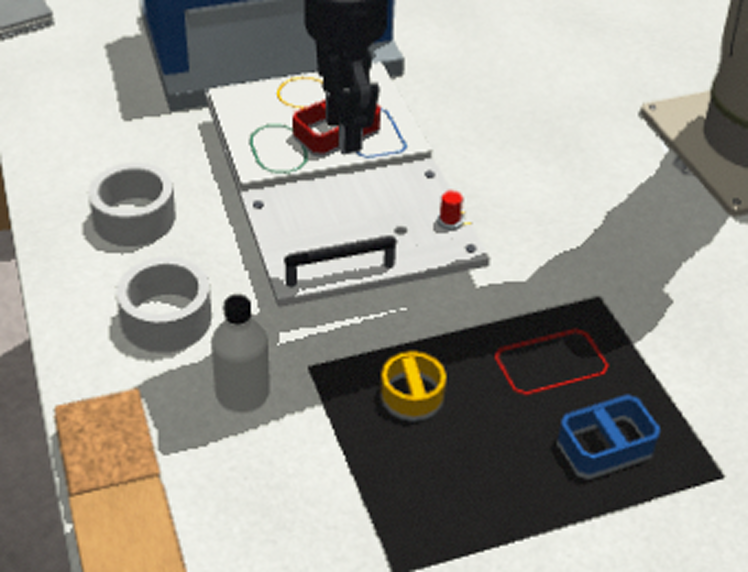

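The tray is out and the pin is still parked at c5 (372,313). The red die is at (550,240), tilted about 17° with its length roughly along x. The outlines are blue (537,284), green (543,167) and yellow (640,230). Next I'll fit the outlines and the red die more precisely.

```bash
cat >> h.py <<'E'
def fit(n,p,box,z,hlo,hhi,smin=40,vmin=40):
    h=cv2.cvtColor(p,cv2.COLOR_RGB2HSV)[box[1]:box[3],box[0]:box[2]].astype(int)
    H=h[...,0];m=((H>=hlo)&(H<=hhi) if hlo<hhi else (H>=hlo)|(H<=hhi))&(h[...,1]>smin)&(h[...,2]>vmin)
    ys,xs=np.where(m);w=p2w(n,np.c_[xs+box[0],ys+box[1]],z)[:,:2]
    r=cv2.minAreaRect(w.astype(np.float32));print(n,"z",z,len(xs),"rect",np.round(r[0],1),np.round(r[1],1),round(r[2],1),"mean",w.mean(0).round(1));return w
E
python3 - <<'E'
from h import *
p=np.load("pics/t4.npz")["p"]
fit("top",p,(278,212,318,258),88,172,6,100)
fit("top",p,(274,236,312,265),56,100,125,50)
fit("top",p,(274,195,314,224),56,55,90,25)
fit("top",p,(313,215,344,248),56,18,35,50)
go(541.5,-117.6,150,17.4)
E
```

```text
top z 88 207 rect [ 541.2 -118. ] [99.3 59.3] 16.5 mean [ 542.6 -118.8]
top z 56 98 rect [ 497.7 -106.5] [93.8 62.1] 87.9 mean [ 495.3 -106.1]
top z 56 95 rect [ 618.8 -110.7] [61.6 96.6] 0.6 mean [ 623.4 -109.8]
top z 56 116 rect [ 554.  -213.5] [68.1 68.4] 45.4 mean [ 555.2 -214.4]
go [541.5, -117.6, 150, 17.4] row [0.0751, -0.2888, 0.0929, 0.0005, -0.0004, -0.2178] q7 1.44
```

```bash
python3 -m jog '[[[80,0.075,-0.289,0,0,0,-0.213],[80,0.075,-0.289,0,0,0,-0.213],[80,0.075,-0.289,0,0,0,-0.213],[80,0.075,-0.289,0,0,0,-0.213],[80,0.075,-0.289,0,0,0,-0.213],[80,0.075,-0.289,0,0,0,-0.213],[80,0.075,-0.289,0,0,0,-0.213],[80,0.075,-0.289,0.04,0,0,-0.213],[80,0.075,-0.289,0.093,0,0,-0.213],[80,0.075,-0.289,0.093,0,0,-0.213],[80,0.075,-0.289,0.093,0,0,-0.213],[80,0.075,-0.289,0.093,0,0,-0.213]]]'; python3 - <<'E'
from h import *
go(541.3,-118,60,17)
E
```

```text
t: 13.9
tool_pos: [541.6, -118.0, 150.8]
orientation: [-0.147, 0.989, -0.0, -0.001]
contact_force: [0.2, 0.4, 0.3]
grip_width: 0.936
grip_force: 0.0
go [541.3, -118, 60, 17] row [0.0002, 0.0002, 0.1135, 0.0001, -0.0011, -0.0005] q7 2.15
```

```bash
python3 -m jog '[[[80,0,0,0.04,0,0,0],[80,0,0,0.08,0,0,0],[80,0,0,0.1,0,0,0],[80,0,0,0.1135,0,0,0],[80,0,0,0.1135,0,0,0],[80,0,0,0.1135,0,0,0],[50,0,0,0.1135,0,0,0],[50,0,0,0.1135,0,0,0],[50,0,0,0.1135,0,0,0],[50,0,0,0.1135,0,0,0],[50,0,0,0.1135,0,0,0],[50,0,0,0.1135,0,0,0]]]' 40; python3 -m jog '[[[50,0,0,-0.01,0,0,0],[50,0,0,-0.03,0,0,0],[50,0,0,-0.06,0,0,0],[50,0,0,-0.09,0,0,0],[50,0,0,-0.12,0,0,0],[50,0,0,-0.15,0,0,0],[50,0,0,-0.15,0,0,0],[50,0,0,-0.15,0,0,0]]]'; python3 - <<'E'
from h import *
go(428,260.7,150,0.5)
E
```

```text
t: 14.9
tool_pos: [542.5, -118.3, 61.1]
orientation: [-0.147, 0.989, 0.0, 0.001]
contact_force: [-1.2, 1.0, 7.1]
grip_width: 0.697
grip_force: 42.7
t: 15.57
tool_pos: [542.0, -118.3, 180.8]
orientation: [-0.147, 0.989, 0.0, 0.001]
contact_force: [-0.7, 0.0, -3.6]
grip_width: 0.696
grip_force: 44.8
go [428, 260.7, 150, 0.5] row [-0.0016, 0.4947, 0.0386, 0.0002, 0.001, 0.1827] q7 2.14
```

```bash
python3 -m jog '[[[50,0,0.04,0,0,0,0.1827],[50,0,0.08,0,0,0,0.1827],[50,0,0.12,0,0,0,0.1827],[50,0,0.17,0,0,0,0.1827],[50,0,0.22,0,0,0,0.1827],[50,0,0.27,0,0,0,0.1827],[50,-0.001,0.32,0,0,0,0.1827],[50,-0.001,0.37,0,0,0,0.1827],[50,-0.001,0.42,0,0,0,0.1827],[50,-0.001,0.46,0,0,0,0.1827],[50,-0.001,0.495,0,0,0,0.1827],[50,-0.001,0.495,0,0,0,0.1827]]]'; python3 -m jog '[[[50,0,0,0.04,0,0,0],[50,0,0,0.08,0,0,0],[50,0,0,0.11,0,0,0],[50,0,0,0.11,0,0,0]]]'; python3 - <<'E'
from h import *
go(428.7,260.7,8,0.5)
E
```

```text
t: 16.57
tool_pos: [423.3, 266.5, 178.1]
orientation: [-0.008, 1.0, 0.0, -0.002]
contact_force: [-1.2, 0.9, -1.7]
grip_width: 0.69
grip_force: 44.8
t: 16.9
tool_pos: [423.3, 258.3, 86.1]
orientation: [-0.004, 1.0, -0.003, -0.004]
contact_force: [-0.9, -0.8, -2.0]
grip_width: 0.69
grip_force: 44.7
go [428.7, 260.7, 8, 0.5] row [-0.0076, 0.0035, 0.0976, -0.004, -0.0054, 0.0001] q7 1.02
```

```bash
python3 -m jog '[[[50,-0.007,0.002,0.02,-0.002,-0.004,0],[50,-0.007,0.002,0.04,-0.002,-0.004,0],[50,-0.007,0.002,0.06,-0.002,-0.004,0],[50,-0.007,0.002,0.075,-0.002,-0.004,0],[50,-0.007,0.002,0.08,-0.002,-0.004,0],[50,-0.007,0.002,0.08,-0.002,-0.004,0],[50,-0.007,0.002,0.08,-0.002,-0.004,0]]]'; python3 - <<'E'
from h import *
go(428.7,260.7,9,0.5)
E
```

```text
t: 17.48
tool_pos: [432.4, 262.7, 28.2]
orientation: [-0.004, 1.0, 0.002, 0.003]
contact_force: [0.4, -0.0, -2.5]
grip_width: 0.694
grip_force: 44.8
go [428.7, 260.7, 9, 0.5] row [0.0048, -0.0026, 0.024, 0.0023, 0.0033, -0.0001] q7 1.06
```

```bash
python3 -m jog '[[[50,0.0048,-0.0026,0.006,0.002,0.003,0],[50,0.0048,-0.0026,0.01,0.002,0.003,0],[50,0.0048,-0.0026,0.014,0.002,0.003,0],[50,0.0048,-0.0026,0.014,0.002,0.003,0],[50,0.0048,-0.0026,0.014,0.002,0.003,0]]]'; python3 - <<'E'
from h import *
go(428.7,260.7,9,0.5)
E
```

```text
t: 17.9
tool_pos: [428.2, 260.4, 16.0]
orientation: [-0.004, 1.0, -0.0, -0.0]
contact_force: [0.6, 0.3, -2.1]
grip_width: 0.694
grip_force: 44.9
go [428.7, 260.7, 9, 0.5] row [-0.0006, 0.0003, 0.0088, -0.0, -0.0001, 0.0] q7 1.07
```

```bash
python3 -m jog '[[[50,0,0,0.004,0,0,0],[50,0,0,0.008,0,0,0],[50,0,0,0.0095,0,0,0],[50,0,0,0.0095,0,0,0],[75,0,0,0.0095,0,0,0],[75,0,0,0.0095,0,0,0],[75,0,0,0.0095,0,0,0],[75,0,0,0.0095,0,0,0],[75,0,0,-0.03,0,0,0],[75,0,0,-0.08,0,0,0],[75,0,0,-0.13,0,0,0],[75,0,0,-0.18,0,0,0]]]'; python3 -m jog '[[[75,-0.19,0,-0.02,0,0,0],[75,-0.19,0,-0.02,0,0,0],[75,-0.19,0,-0.02,0,0,0],[75,-0.19,0,-0.02,0,0,0],[75,-0.19,0,-0.02,0,0,0],[75,-0.19,0,-0.02,0,0,0]]]'; python3 - <<'E'
from h import *
p,d=grab("scene","s5");
fit("scene",p,(365,265,435,325),36,172,6,100)
fit("scene",p,(395,300,460,350),36,100,125,100)
blobs("scene",p,"yellow",36,(300,270,370,330))
a=p[130:390,150:490];cv2.imwrite("pics/c7.png",cv2.resize(a[:,:,::-1],None,fx=2.2,fy=2.2,interpolation=cv2.INTER_CUBIC))
p,d=grab("top","t5");a=p[150:315,100:380];cv2.imwrite("pics/c8.png",cv2.resize(a[:,:,::-1],None,fx=2.8,fy=2.8,interpolation=cv2.INTER_CUBIC))
fit("top",p,(110,250,148,300),36,100,125,100)
blobs("top",p,"red",36,(150,245,200,310));blobs("top",p,"yellow",36,(150,200,200,240))
E
```

```text
t: 18.9
tool_pos: [428.0, 260.0, 161.8]
orientation: [-0.004, 1.0, -0.0, -0.0]
contact_force: [0.9, 1.1, 1.3]
grip_width: 0.88
grip_force: 0.0
t: 19.4
tool_pos: [581.3, 261.0, 175.3]
orientation: [-0.004, 1.0, -0.001, -0.0]
contact_force: [-0.3, -0.0, -0.1]
grip_width: 0.878
grip_force: 0.0
scene z 36 1126 rect [439.1 274.3] [122.8  90.4] 0.3 mean [438.4 274.7]
scene z 36 965 rect [434.3 386.7] [99.4 73.1] 2.2 mean [434.5 387.1]
scene yellow [324, 290, 29, 29, 532] px [337.3 303.8] mean [590.6 270.5] rect [591.6 270.4] [80.7 61.4] 58.6Traceback (most recent call last):
  File "<stdin>", line 8, in <module>
  File "h.py", line 39, in fit
    ys,xs=np.where(m);w=p2w(n,np.c_[xs+box[0],ys+box[1]],z)[:,:2]
                        ~~~^^^^^^^^^^^^^^^^^^^^^^^^^^^^^^^^
  File "h.py", line 7, in p2w
    r=cv2.undistortPoints(uv,K,c["D"]).reshape(-1,2)
      ~~~~~~~~~~~~~~~~~~~^^^^^^^^^^^^^
cv2.error: OpenCV(4.12.0) /io/opencv/modules/calib3d/src/undistort.dispatch.cpp:347: error: (-215:Assertion failed) CV_IS_MAT(_src) && CV_IS_MAT(_dst) && (_src->rows == 1 || _src->cols == 1) && (_dst->rows == 1 || _dst->cols == 1) && _src->cols + _src->rows - 1 == _dst->rows + _dst->cols - 1 && (CV_MAT_TYPE(_src->type) == CV_32FC2 || CV_MAT_TYPE(_src->type) == CV_64FC2) && (CV_MAT_TYPE(_dst->type) == CV_32FC2 || CV_MAT_TYPE(_dst->type) == CV_64FC2) in function 'cvUndistortPointsInternal'
```

View pics/c7.png

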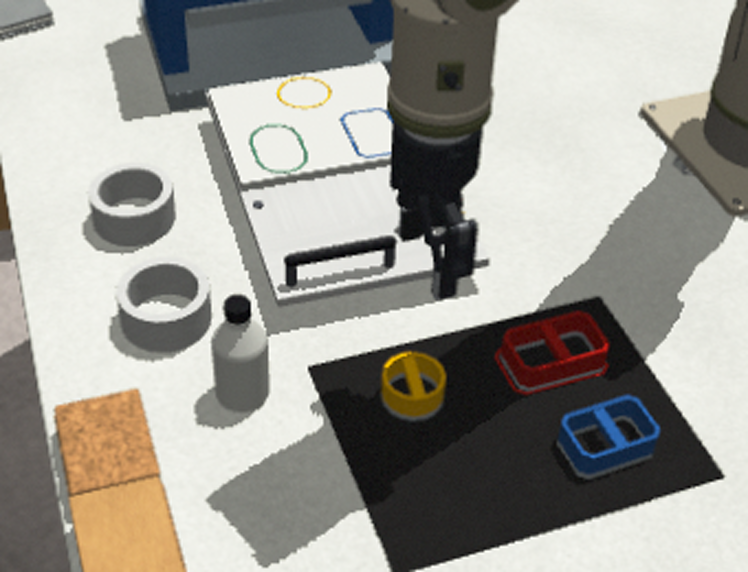

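The red die sits on its outline at c7 (555,352), the yellow ring hasn't moved (414,385), and the blue die is at (610,437). I'll pick the ring next.

```bash
python3 -m jog '[[[80,0,0,0.05,0,0,0],[80,0,0,0.1,0,0,0],[80,0,0,0.1,0,0,0],[80,0,0,0.1,0,0,0],[80,0,0,0.1,0,0,0]]]'; python3 - <<'E'
from h import *
go(584,259.4,8,0.5)
E
```

```text
t: 19.92
tool_pos: [580.7, 262.5, 98.4]
orientation: [-0.005, 1.0, 0.001, 0.001]
contact_force: [0.5, -0.8, 1.1]
grip_width: 0.939
grip_force: 0.0
go [584, 259.4, 8, 0.5] row [-0.004, -0.004, 0.113, 0.0008, 0.001, 0.0003] q7 1.24
```

```bash
python3 -m jog '[[[80,-0.004,-0.004,0.03,0.001,0.001,0],[80,-0.004,-0.004,0.07,0.001,0.001,0],[80,-0.004,-0.004,0.1,0.001,0.001,0],[80,-0.004,-0.004,0.113,0.001,0.001,0],[80,-0.004,-0.004,0.113,0.001,0.001,0],[80,-0.004,-0.004,0.113,0.001,0.001,0],[80,-0.004,-0.004,0.113,0.001,0.001,0],[50,-0.004,-0.004,0.113,0.001,0.001,0],[50,-0.004,-0.004,0.113,0.001,0.001,0],[50,-0.004,-0.004,0.113,0.001,0.001,0],[50,-0.004,-0.004,0.113,0.001,0.001,0],[50,-0.004,-0.004,0.113,0.001,0.001,0]]]' 40; python3 -m jog '[[[50,0,0,-0.02,0,0,0],[50,0,0,-0.05,0,0,0],[50,0,0,-0.09,0,0,0],[50,0,0,-0.13,0,0,0],[50,0,0,-0.17,0,0,0],[50,0,0,-0.19,0,0,0],[50,0,0,-0.19,0,0,0]]]'; python3 - <<'E'
from h import *
go(554.2,-213.5,160,-2.2)
E
```

```text
t: 20.92
tool_pos: [584.6, 259.4, 8.1]
orientation: [-0.004, 1.0, 0.0, 0.0]
contact_force: [-2.6, -1.2, 10.9]
grip_width: 0.717
grip_force: 42.0
t: 21.5
tool_pos: [585.8, 259.6, 163.0]
orientation: [-0.004, 1.0, 0.001, 0.002]
contact_force: [1.8, 0.3, -1.8]
grip_width: 0.719
grip_force: 45.2
go [554.2, -213.5, 160, -2.2] row [0.0446, -0.591, 0.002, 0.0017, 0.0031, 0.0299] q7 1.23
```

```bash
python3 -m jog '[[[50,0.0446,-0.04,0,0,0,0.03],[50,0.0446,-0.08,0,0,0,0.03],[50,0.0446,-0.13,0,0,0,0.03],[50,0.0446,-0.18,0,0,0,0.03],[50,0.0446,-0.23,0,0,0,0.03],[50,0.0446,-0.28,0,0,0,0.03],[50,0.0446,-0.33,0,0,0,0.03],[50,0.0446,-0.38,0,0,0,0.03],[50,0.0446,-0.43,0,0,0,0.03],[50,0.0446,-0.48,0,0,0,0.03],[50,0.0446,-0.53,0,0,0,0.03],[50,0.0446,-0.57,0,0,0,0.03]]]';python3 -m jog '[[[50,0,-0.015,0,0,0,0],[50,0,-0.02,0,0,0,0],[50,0,-0.02,0.03,0,0,0],[50,0,-0.02,0.07,0,0,0],[50,0,-0.02,0.09,0,0,0],[50,0,-0.02,0.09,0,0,0],[50,0,-0.02,0.09,0,0,0]]]'; python3 - <<'E'
from h import *
go(554.2,-213.5,61,-2.2)
E
```

```text
t: 22.5
tool_pos: [550.8, -200.6, 157.8]
orientation: [0.02, 1.0, -0.001, -0.001]
contact_force: [0.3, -0.2, -2.5]
grip_width: 0.716
grip_force: 45.1
t: 23.08
tool_pos: [551.0, -212.0, 85.8]
orientation: [0.018, 1.0, -0.0, -0.002]
contact_force: [-0.3, -0.6, -2.6]
grip_width: 0.718
grip_force: 45.1
go [554.2, -213.5, 61, -2.2] row [-0.0042, -0.0017, 0.031, -0.0005, -0.0023, 0.0009] q7 2.06
```

```bash
python3 -m jog '[[[50,-0.005,-0.0017,0.01,0,-0.002,0],[50,-0.005,-0.0017,0.02,0,-0.002,0],[50,-0.005,-0.0017,0.024,0,-0.002,0],[50,-0.005,-0.0017,0.024,0,-0.002,0],[50,-0.005,-0.0017,0.024,0,-0.002,0]]]';python3 - <<'E'
from h import *
go(555,-213.5,61,-2.2)
E
```

```text
t: 23.5
tool_pos: [555.2, -215.0, 67.3]
orientation: [0.019, 1.0, -0.001, 0.001]
contact_force: [0.5, 0.0, -1.8]
grip_width: 0.717
grip_force: 45.1
go [555, -213.5, 61, -2.2] row [0.0004, 0.0019, 0.0079, -0.0009, 0.001, -0.0] q7 2.07
```

```bash
python3 -m jog '[[[50,0.0004,0.0015,0.004,-0.001,0.001,0],[50,0.0004,0.0015,0.008,-0.001,0.001,0],[50,0.0004,0.0015,0.0088,-0.001,0.001,0],[50,0.0004,0.0015,0.0088,-0.001,0.001,0],[76,0.0004,0.0015,0.0088,-0.001,0.001,0],[76,0.0004,0.0015,0.0088,-0.001,0.001,0],[76,0.0004,0.0015,0.0088,-0.001,0.001,0],[76,0.0004,0.0015,0.0088,-0.001,0.001,0],[76,0.0004,0.0015,-0.03,-0.001,0.001,0],[76,0.0004,0.0015,-0.08,-0.001,0.001,0],[76,0.0004,0.0015,-0.12,-0.001,0.001,0],[76,0.0004,0.0015,-0.12,-0.001,0.001,0]]]';python3 - <<'E'
from h import *
go(554.2,-213.5,61,-2.2)
p,d=grab("scene","s6");
blobs("scene",p,"yellow",88,(250,150,330,200));fit("scene",p,(395,300,460,350),36,100,125,100)
p,d=grab("top","t6")
blobs("top",p,"red",36,(150,245,200,310));blobs("top",p,"yellow",36,(150,200,200,240));blobs("top",p,"blue",36,(100,180,200,310),30)
go(429,378.4,170,1.2)
E
```

```text
t: 24.5
tool_pos: [557.6, -215.3, 170.0]
orientation: [0.02, 1.0, -0.001, 0.005]
contact_force: [1.5, -0.0, -0.1]
grip_width: 0.886
grip_force: 0.0
go [554.2, -213.5, 61, -2.2] row [0.0056, 0.0024, 0.1362, -0.001, 0.0059, -0.0004] q7 2.02
scene yellow [276, 156, 25, 22, 365] px [287.9 166.1] mean [ 560.9 -195.8] rect [ 559.8 -194.8] [102.4  65.7] 70.8
scene z 36 964 rect [434.2 386.6] [99.5 73. ] 2.4 mean [434.3 387.2]
top red [157, 255, 24, 36, 349] px [169.6 273.3] mean [427.3 252.8] rect [429.6 256.3] [103.1  68.4] 1.0
top blue [118, 259, 20, 30, 234] px [126.8 273.7] mean [424.4 380.4] rect [425.3 378.3] [85.7 56.8] 1.2
go [429, 378.4, 170, 1.2] row [0.1864, 0.7338, -0.0073, -0.0001, 0.0019, -0.0377] q7 2.02
```

```bash
python3 -m jog '[[[80,0.09,0.35,0,0,0.002,-0.0377],[80,0.09,0.35,0,0,0.002,-0.0377],[80,0.09,0.35,0,0,0.002,-0.0377],[80,0.09,0.35,0,0,0.002,-0.0377],[80,0.09,0.35,0,0,0.002,-0.0377],[80,0.09,0.35,0,0,0.002,-0.0377],[80,0.09,0.35,0,0,0.002,-0.0377],[80,0.09,0.35,0,0,0.002,-0.0377],[80,0.09,0.35,0,0,0.002,-0.0377]]]';python3 -m jog '[[[80,0.096,0.376,0,0,0,0],[80,0.096,0.376,0,0,0,0],[80,0.096,0.376,0,0,0,0],[80,0.096,0.376,0,0,0,0],[80,0.096,0.376,0,0,0,0],[80,0.096,0.376,0,0,0,0],[80,0.096,0.376,0,0,0,0],[80,0.096,0.376,0,0,0,0],[80,0.096,0.376,0.05,0,0,0],[80,0.096,0.376,0.1,0,0,0],[80,0.096,0.376,0.1,0,0,0],[80,0.096,0.376,0.1,0,0,0]]]';python3 - <<'E'
from h import *
p,d=grab("scene","s7");fit("scene",p,(395,300,460,350),36,100,125,100)
go(425.8,378.3,8,1.2)
E
```

```text
t: 25.35
tool_pos: [492.3, 71.3, 162.0]
orientation: [-0.013, 1.0, -0.0, -0.003]
contact_force: [0.2, -1.0, -0.1]
grip_width: 0.937
grip_force: 0.0
t: 26.35
tool_pos: [410.0, 365.6, 81.8]
orientation: [-0.009, 1.0, -0.002, -0.003]
contact_force: [0.8, -0.2, -0.0]
grip_width: 0.935
grip_force: 0.0
scene z 36 951 rect [434.3 386.8] [99.3 72.8] 2.5 mean [434.2 387.6]
go [425.8, 378.3, 8, 1.2] row [-0.0189, 0.0141, 0.095, -0.0007, -0.0022, -0.0013] q7 0.86
```

```bash
python3 -m jog '[[[80,-0.019,0.014,0,0,-0.002,0],[80,-0.019,0.014,0,0,-0.002,0],[80,-0.019,0.014,0,0,-0.002,0],[80,-0.019,0.014,0,0,-0.002,0]]]';python3 - <<'E'
from h import *
go(425.8,378.3,8,1.2)
E
```

```text
t: 26.73
tool_pos: [426.0, 379.5, 85.1]
orientation: [-0.01, 1.0, 0.001, 0.001]
contact_force: [0.0, -0.2, 0.9]
grip_width: 0.938
grip_force: 0.0
go [425.8, 378.3, 8, 1.2] row [0.0004, -0.0017, 0.0964, 0.001, 0.0009, -0.0006] q7 0.87
```

```bash
python3 -m jog '[[[80,0.0004,-0.0017,0.03,0.001,0.001,0],[80,0.0004,-0.0017,0.07,0.001,0.001,0],[80,0.0004,-0.0017,0.09,0.001,0.001,0],[80,0.0004,-0.0017,0.0964,0.001,0.001,0],[80,0.0004,-0.0017,0.0964,0.001,0.001,0],[80,0.0004,-0.0017,0.0964,0.001,0.001,0],[45,0.0004,-0.0017,0.0964,0.001,0.001,0],[45,0.0004,-0.0017,0.0964,0.001,0.001,0],[45,0.0004,-0.0017,0.0964,0.001,0.001,0],[45,0.0004,-0.0017,0.0964,0.001,0.001,0],[45,0.0004,-0.0017,0.0964,0.001,0.001,0],[45,0.0004,-0.0017,0.0964,0.001,0.001,0]]]' 40; python3 -m jog '[[[45,0,0,-0.02,0,0,0],[45,0,0,-0.05,0,0,0],[45,0,0,-0.09,0,0,0],[45,0,0,-0.13,0,0,0],[45,0,0,-0.17,0,0,0],[45,0,0,-0.19,0,0,0],[45,0,0,-0.19,0,0,0]]]'; python3 - <<'E'
from h import *
go(480,100,165,-80)
E
```

```text
t: 27.73
tool_pos: [425.7, 379.0, 8.1]
orientation: [-0.011, 1.0, 0.0, 0.0]
contact_force: [-2.3, -1.3, 6.8]
grip_width: 0.65
grip_force: 41.8
t: 28.32
tool_pos: [426.9, 379.9, 163.3]
orientation: [-0.01, 1.0, 0.002, 0.002]
contact_force: [0.1, 1.0, -2.0]
grip_width: 0.649
grip_force: 44.2
go [480, 100, 165, -80] row [-0.0592, -0.3511, -0.0035, 0.0038, -0.0002, 0.902] q7 0.85
```

```bash
python3 -m jog '[[[45,-0.02,-0.03,0,0,0,0.07],[45,-0.03,-0.06,0,0,0,0.15],[45,-0.035,-0.09,0,0,0,0.23],[45,-0.04,-0.12,0,0,0,0.31],[45,-0.045,-0.15,0,0,0,0.39],[45,-0.05,-0.18,0,0,0,0.47],[45,-0.055,-0.21,0,0,0,0.55],[45,-0.06,-0.24,0,0,0,0.63],[45,-0.06,-0.27,0,0,0,0.71],[45,-0.06,-0.3,0,0,0,0.79],[45,-0.06,-0.33,0,0,0,0.87],[45,-0.06,-0.351,0,0,0,0.902]]]'; python3 - <<'E'
from h import *
go(497.5,-106.3,165,-92.2)
E
```

```text
t: 29.32
tool_pos: [478.4, 96.1, 157.9]
orientation: [0.646, 0.763, -0.002, -0.0]
contact_force: [0.3, -0.6, -2.0]
grip_width: 0.647
grip_force: 44.2
go [497.5, -106.3, 165, -92.2] row [-0.2535, -0.0182, -0.0085, -0.0017, 0.0012, 0.13] q7 -0.07
```

```bash
python3 -m jog '[[[45,-0.03,-0.018,0,0,0,0.06],[45,-0.07,-0.018,0,0,0,0.13],[45,-0.11,-0.018,0,0,0,0.13],[45,-0.15,-0.018,0,0,0,0.13],[45,-0.19,-0.018,0,0,0,0.13],[45,-0.23,-0.018,0,0,0,0.13],[45,-0.2535,-0.018,0,0,0,0.13],[45,-0.2535,-0.018,0.03,0,0,0.13],[45,-0.2535,-0.018,0.06,0,0,0.13],[45,-0.2535,-0.018,0.08,0,0,0.13],[45,-0.2535,-0.018,0.08,0,0,0.13],[45,-0.2535,-0.018,0.08,0,0,0.13]]]'; python3 - <<'E'
from h import *
go(497.5,-106.3,61,-92.2)
E
```

```text
t: 30.32
tool_pos: [499.1, -103.8, 94.3]
orientation: [0.718, 0.697, -0.002, -0.001]
contact_force: [0.4, 0.4, -1.3]
grip_width: 0.65
grip_force: 43.9
go [497.5, -106.3, 61, -92.2] row [-0.0031, -0.0018, 0.0416, -0.0023, 0.0014, 0.0055] q7 0.27
```

```bash
python3 -m jog '[[[45,-0.003,-0.002,0.015,-0.002,0.001,0.0055],[45,-0.003,-0.002,0.028,-0.002,0.001,0.0055],[45,-0.003,-0.002,0.033,-0.002,0.001,0.0055],[45,-0.003,-0.002,0.033,-0.002,0.001,0.0055],[45,-0.003,-0.002,0.033,-0.002,0.001,0.0055]]]'; python3 - <<'E'
from h import *
go(497.5,-106.3,60.2,-92.2)
E
```

```text
t: 30.73
tool_pos: [498.5, -106.0, 68.9]
orientation: [0.72, 0.694, 0.001, 0.001]
contact_force: [-0.2, 0.3, -2.6]
grip_width: 0.649
grip_force: 44.1
go [497.5, -106.3, 60.2, -92.2] row [-0.0005, -0.0013, 0.0109, 0.0012, 0.0, 0.0004] q7 0.3
```

```bash
python3 -m jog '[[[45,-0.0005,-0.0013,0.005,0.001,0,0],[45,-0.0005,-0.0013,0.009,0.001,0,0],[45,-0.0005,-0.0013,0.011,0.001,0,0],[45,-0.0005,-0.0013,0.011,0.001,0,0],[70,-0.0005,-0.0013,0.011,0.001,0,0],[70,-0.0005,-0.0013,0.011,0.001,0,0],[70,-0.0005,-0.0013,0.011,0.001,0,0],[70,-0.0005,-0.0013,0.011,0.001,0,0],[70,-0.0005,-0.0013,-0.03,0.001,0,0],[70,-0.0005,-0.0013,-0.08,0.001,0,0],[70,-0.0005,-0.0013,-0.13,0.001,0,0],[70,-0.0005,-0.0013,-0.15,0.001,0,0]]]'; python3 -m jog '[[[70,0.25,0.06,0,0,0,-0.5],[70,0.25,0.06,0,0,0,-0.5],[70,0.25,0.06,0,0,0,-0.5],[70,0.25,0.06,0,0,0,-0.5],[70,0.25,0.06,0,0,0,-0.5],[70,0.25,0.06,0,0,0,-0.5],[70,0.25,0.06,0,0,0,-0.5],[70,0.25,0.06,0,0,0,-0.5]]]'; python3 - <<'E'
from h import *
p,d=grab("top","t7")
fit("top",p,(270,190,350,270),88,100,125,90);fit("top",p,(305,205,350,255),88,18,35,100)
fit("top",p,(150,245,200,310),36,172,6,100)
a=p[150:315,100:380];cv2.imwrite("pics/c9.png",cv2.resize(a[:,:,::-1],None,fx=2.8,fy=2.8,interpolation=cv2.INTER_CUBIC))
p,d=grab("scene","s8")
E
```

```text
t: 31.73
tool_pos: [498.7, -107.3, 193.3]
orientation: [0.721, 0.693, 0.002, 0.002]
contact_force: [0.5, 0.1, 0.5]
grip_width: 0.824
grip_force: 0.0
t: 32.4
tool_pos: [552.7, 92.2, 188.3]
orientation: [0.399, 0.917, -0.0, 0.0]
contact_force: [-0.1, -0.1, -0.6]
grip_width: 0.819
grip_force: 0.0
top z 88 202 rect [ 498.1 -104.5] [57.1 88.7] 0.6 mean [ 496.5 -107.7]
top z 88 253 rect [ 553.5 -210. ] [63. 66.] 0.5 mean [ 552.9 -208. ]
top z 36 512 rect [428.2 257.8] [106.3  71.3] 1.0 mean [429.2 256.1]
```

View pics/c9.png

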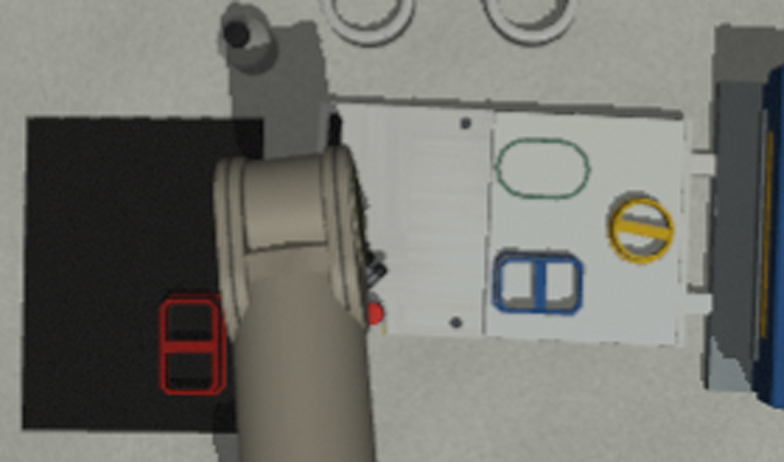

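```bash
python3 - <<'E'
from h import *
p=np.load("pics/t7.npz")["p"]
c=lambda x,y:(100+x/2.8-.3,150+y/2.8-.3)
q=p2w("top",[c(190,347)],36);print("red brace",q)
print("blue brace",p2w("top",[c(539,285)],88),"yellow",p2w("top",[c(641,230)],88))
for r in p[268:279,155:184].tolist(): print(' '.join("%d/%d"%(v[0],v[1]) for v in r))
# compare with red bright threshold
fit("top",p,(150,245,200,310),36,172,6,150,150)
fit("top",p,(305,205,350,255),88,18,35,150,120);fit("top",p,(270,190,350,270),88,100,125,150,60)
for n in ("s4","s8"):
  s=np.load(f"pics/{n}.npz")["p"];a=s[265:330,360:440]
  cv2.imwrite(f"pics/r{n}.png",cv2.resize(a[:,:,::-1],None,fx=5,fy=5,interpolation=cv2.INTER_CUBIC))
a=np.hstack([cv2.imread("pics/rs4.png"),cv2.imread("pics/rs8.png")]);cv2.imwrite("pics/c10.png",a)
E
```

```text
red brace [[426.31244965 258.9836802   36.        ]]
blue brace [[ 496.75271045 -106.5139666    88.        ]] yellow [[ 553.89589527 -210.3788337    88.        ]]
28/26 45/27 91/29 108/23 50/18 43/21 26/27 21/20 16/16 22/22 20/21 22/20 22/21 17/18 20/22 18/20 21/22 17/18 18/21 24/26 49/21 96/28 105/27 46/22 91/27 105/29 86/81 122/117 112/108
28/27 46/26 89/27 110/28 47/18 39/22 20/21 17/19 16/16 19/19 20/22 20/18 18/18 19/19 20/18 17/18 20/21 17/19 16/15 15/20 48/19 98/27 104/24 44/14 92/28 107/28 75/72 114/109 108/102
33/32 44/27 89/27 109/28 46/15 38/23 25/25 19/18 18/18 15/16 14/14 17/19 18/19 18/17 16/15 14/14 20/22 16/20 16/16 19/20 47/15 95/24 104/26 46/17 91/23 108/27 48/44 91/88 103/98
27/25 44/26 90/28 110/28 62/18 60/23 52/25 49/22 48/19 47/21 47/17 49/22 47/21 48/21 47/18 46/18 48/20 47/18 48/20 48/21 71/24 106/27 102/21 44/14 91/23 108/28 31/28 72/70 90/86
25/26 43/24 90/31 120/28 118/27 118/28 117/27 118/29 119/29 118/28 118/27 118/27 119/29 117/27 116/26 116/28 117/30 118/28 118/26 119/29 119/26 120/27 103/24 46/18 93/24 108/29 30/29 47/46 64/62
27/26 44/26 88/27 122/29
[... 1235 characters left out ...]
ox[0],ys+box[1]],z)[:,:2]
                        ~~~^^^^^^^^^^^^^^^^^^^^^^^^^^^^^^^^
  File "h.py", line 7, in p2w
    r=cv2.undistortPoints(uv,K,c["D"]).reshape(-1,2)
      ~~~~~~~~~~~~~~~~~~~^^^^^^^^^^^^^
cv2.error: OpenCV(4.12.0) /io/opencv/modules/calib3d/src/undistort.dispatch.cpp:347: error: (-215:Assertion failed) CV_IS_MAT(_src) && CV_IS_MAT(_dst) && (_src->rows == 1 || _src->cols == 1) && (_dst->rows == 1 || _dst->cols == 1) && _src->cols + _src->rows - 1 == _dst->rows + _dst->cols - 1 && (CV_MAT_TYPE(_src->type) == CV_32FC2 || CV_MAT_TYPE(_src->type) == CV_64FC2) && (CV_MAT_TYPE(_dst->type) == CV_32FC2 || CV_MAT_TYPE(_dst->type) == CV_64FC2) in function 'cvUndistortPointsInternal'
```

```bash
python3 - <<'E'
from h import *
go(610.5,107.9,130,-2.2)
E
```

```text
go [610.5, 107.9, 130, -2.2] row [-0.0337, 0.0673, 0.0732, 0.0001, 0.0001, -0.5014] q7 0.62
```

```bash
python3 -m jog '[[[44,-0.034,0.067,0.01,0,0,-0.5],[44,-0.034,0.067,0.02,0,0,-0.5],[44,-0.034,0.067,0.03,0,0,-0.5],[44,-0.034,0.067,0.04,0,0,-0.5],[44,-0.034,0.067,0.05,0,0,-0.5],[44,-0.034,0.067,0.06,0,0,-0.5],[44,-0.034,0.067,0.073,0,0,-0.5],[44,-0.034,0.067,0.073,0,0,-0.5],[44,-0.034,0.067,0.073,0,0,-0.5],[44,-0.034,0.067,0.073,0,0,-0.5]]]';  python3 - <<'E'
from h import *
go(610.5,107.9,66,-2.2)
E
```

```text
t: 33.33
tool_pos: [610.7, 107.8, 130.8]
orientation: [0.021, 1.0, 0.0, 0.0]
contact_force: [-0.2, -0.0, 0.3]
grip_width: 0.516
grip_force: 0.0
go [610.5, 107.9, 66, -2.2] row [0.0004, 0.0, 0.0811, 0.0001, 0.0006, -0.0017] q7 1.43
```

```bash
python3 -m jog '[[[44,0,0,0.03,0,0,0],[44,0,0,0.06,0,0,0],[44,0,0,0.081,0,0,0],[44,0,0,0.081,0,0,0],[44,0,0,0.081,0,0,0],[8,0,0,0.081,0,0,0],[8,0,0,0.081,0,0,0],[8,0,0,0.081,0,0,0],[8,0,0,0.081,0,0,0],[8,0,0,0.081,0,0,0],[8,0,0,0.081,0,0,0],[8,0,0,0.081,0,0,0]]]' 60;  python3 - <<'E'
from h import *
a=np.load("pics/s8.npz")["p"];p,d=grab("scene","s9")
for q in(a,p):
    blobs("scene",q,"yellow",88,(250,150,330,200));fit("scene",q,(295,160,345,206),88,100,125,100);fit("scene",q,(365,265,435,325),36,172,6,100)
p,d=grab("top","t9");blobs("top",p,"yellow",88,(305,205,350,255));fit("top",p,(270,190,350,270),88,100,125,90)
E
```

```text
t: 34.33
tool_pos: [611.4, 107.6, 67.3]
orientation: [0.019, 1.0, 0.0, 0.001]
contact_force: [-1.4, -2.3, 5.5]
grip_width: 0.138
grip_force: 58.6
scene yellow [276, 156, 25, 21, 371] px [287.6 166. ] mean [ 561.4 -196.2] rect [ 559.8 -196.9] [98.1 65.7] 72.3
scene z 88 174 rect [508.8 -84.1] [120.1  72.1] 79.1 mean [504.7 -75.5]
scene z 36 1149 rect [438.6 274.3] [123.8  90.4] 0.2 mean [438.1 274.2]
scene yellow [276, 156, 12, 21, 166] px [281.9 165.8] mean [ 576.3 -202.2] rect [ 576.1 -202.1] [98.8 29.6] 70.4
scene z 88 154 rect [487.9 -74.5] [110.5  28.3] 72.1 mean [488.9 -65.7]
scene z 36 1136 rect [438.2 274.3] [124.   90.4] 0.2 mean [438.1 274.7]
top yellow [318, 221, 23, 23, 213] px [328.7 232.5] mean [ 551.9 -210.5] rect [ 553.5 -211.5] [63.  63.1] 0.5
top z 88 202 rect [ 498.1 -104.5] [57.1 88.7] 0.6 mean [ 496.7 -106.8]
```

```bash
python3 -m jog '[[[8,0,-0.003,0,0,0,0],[8,0,-0.009,0,0,0,0],[8,0,-0.018,0,0,0,0],[8,0,-0.028,0,0,0,0],[8,0,-0.038,0,0,0,0],[8,0,-0.048,0,0,0,0],[8,0,-0.058,0,0,0,0],[8,0,-0.068,0,0,0,0],[8,0,-0.078,0,0,0,0],[8,0,-0.088,0,0,0,0],[8,0,-0.098,0,0,0,0],[8,0,-0.108,0,0,0,0]]]'; python3 -m jog '[[[8,0,-0.01,0,0,0,0],[8,0,-0.02,0,0,0,0],[8,0,-0.03,0,0,0,0],[8,0,-0.04,0,0,0,0],[8,0,-0.05,0,0,0,0],[8,0,-0.06,0,0,0,0],[8,0,-0.07,0,0,0,0],[8,0,-0.08,0,0,0,0],[8,0,-0.09,0,0,0,0],[8,0,-0.1,0,0,0,0],[8,0,-0.11,0,0,0,0],[8,0,-0.12,0,0,0,0]]]'; python3 -m jog '[[[8,0,-0.01,0,0,0,0],[8,0,-0.02,0,0,0,0],[8,0,-0.03,0,0,0,0],[8,0,-0.04,0,0,0,0],[8,0,-0.05,0,0,0,0],[8,0,-0.06,0,0,0,0],[8,0,-0.07,0,0,0,0],[8,0,-0.08,0,0,0,0],[8,0,-0.088,0,0,0,0],[8,0,-0.094,0,0,0,0],[8,0,-0.098,0,0,0,0],[8,0,-0.1,0,0,0,0]]]'; python3 -m jog '[[[8,0,-0.003,0,0,0,0],[8,0,-0.006,0,0,0,0],[8,0,-0.009,0,0,0,0],[8,0,-0.011,0,0,0,0],[8,0,-0.012,0,0,0,0],[8,0,-0.012,0,0,0,0]]]'
```

```text
t: 35.43
tool_pos: [608.4, 23.1, 67.3]
orientation: [0.019, 1.0, 0.001, 0.002]
contact_force: [0.2, 4.5, 5.3]
grip_width: 0.134
grip_force: 58.8
t: 36.43
tool_pos: [604.9, -73.1, 67.2]
orientation: [0.019, 1.0, 0.001, 0.002]
contact_force: [0.3, 4.4, 6.7]
grip_width: 0.136
grip_force: 58.8
t: 37.43
tool_pos: [602.1, -154.2, 67.3]
orientation: [0.019, 1.0, 0.0, 0.002]
contact_force: [0.8, 2.3, 6.6]
grip_width: 0.136
grip_force: 58.8
t: 37.93
tool_pos: [601.8, -162.2, 67.3]
orientation: [0.018, 1.0, 0.001, 0.002]
contact_force: [0.1, 5.4, 7.3]
grip_width: 0.132
grip_force: 59.1
```

```bash
python3 -m jog '[[[8,0,-0.003,0,0,0,0],[8,0,-0.005,0,0,0,0],[8,0,-0.005,0,0,0,0],[8,0,-0.005,0,0,0,0]]]'; python3 -m jog '[[[8,0,0.004,0,0,0,0],[8,0,0.004,0,0,0,0],[40,0,0.004,0,0,0,0],[40,0,0.004,0,0,0,0],[40,0,0.004,0,0,0,0],[40,0,0.004,0,0,0,0],[40,0,0.004,-0.03,0,0,0],[40,0,0.004,-0.07,0,0,0],[40,0,0.004,-0.12,0,0,0],[40,0,0.004,-0.15,0,0,0],[40,0,0.004,-0.17,0,0,0],[40,0,0.004,-0.17,0,0,0]]]'; python3 -m jog '[[[40,0.02,0.24,-0.01,0,0,0],[40,0.02,0.24,-0.01,0,0,0],[40,0.02,0.24,-0.01,0,0,0],[40,0.02,0.24,-0.01,0,0,0],[40,0.02,0.24,-0.01,0,0,0],[40,0.02,0.24,-0.01,0,0,0],[40,0.02,0.24,-0.01,0,0,0],[40,0.02,0.24,-0.01,0,0,0],[40,0.02,0.24,-0.01,0,0,0]]]'; python3 - <<'E'
from h import *
p,d=grab("top","t10")
g=cv2.cvtColor(p,cv2.COLOR_RGB2GRAY)
m=np.zeros_like(g);m[190:240,305:318]=(g[190:240,305:318]<60)
ys,xs=np.where(m);w=p2w("top",np.c_[xs,ys],77)[:,:2];print("bar",len(xs),w.mean(0))
blobs("top",p,"red",81,(300,235,345,285))
p,d=grab("scene","s10");blobs("scene",p,"red",81,(290,155,350,190));blobs("scene",p,"red",36,(365,265,435,325))
a=p[90:350,180:440];cv2.imwrite("pics/c11.png",cv2.resize(a[:,:,::-1],None,fx=2.3,fy=2.3,interpolation=cv2.INTER_CUBIC))
E
```

```text
t: 38.27
tool_pos: [601.7, -162.3, 67.2]
orientation: [0.017, 1.0, 0.003, 0.001]
contact_force: [-2.5, 16.4, 13.0]
grip_width: 0.134
grip_force: 59.8
t: 39.27
tool_pos: [601.6, -165.5, 205.5]
orientation: [0.019, 1.0, -0.0, 0.003]
contact_force: [-0.2, -0.3, 0.7]
grip_width: 0.465
grip_force: 0.0
t: 40.02
tool_pos: [591.2, 26.0, 209.0]
orientation: [0.02, 1.0, -0.0, -0.0]
contact_force: [-0.2, -0.4, 1.1]
grip_width: 0.469
grip_force: 0.0
bar 169 [ 601.34107632 -161.19163345]
top red [323, 263, 8, 7, 46] px [326.2 266. ] mean [ 456.1 -204.8] rect [ 456.  -205.6] [17.2 20.1] 0.5
scene red [318, 158, 9, 13, 95] px [321.6 164.1] mean [ 465. -186.] rect [ 463.4 -186.5] [60.3 22.7] 70.5
scene red [375, 271, 52, 38, 1064] px [401.5 288.7] mean [437.1 272.9] rect [438.7 273.2] [ 90.6 122.7] 88.8
```

View pics/c11.png

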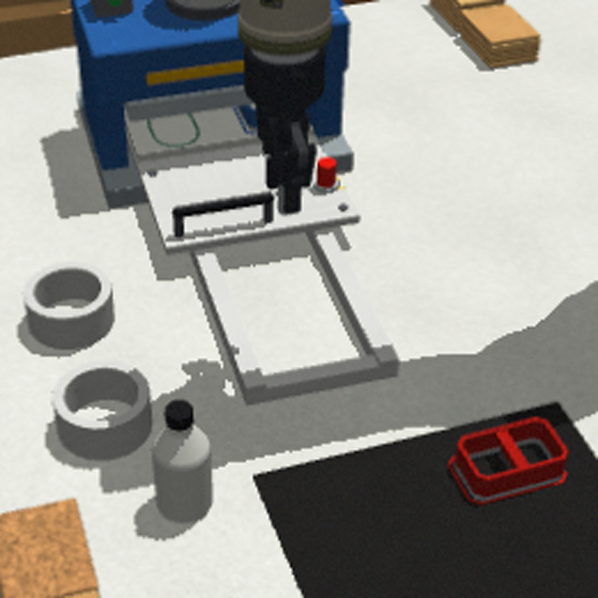

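The tray is home: the bar reads y = -161.2, the same as at the start. The pin is upright in the notch at c11 (326,172) and the red die is on its outline (508,458). The arm is clear of everything.

```bash
python3 -c "
from station import bot
print(bot.finish_job())"
```

```text
the job is handed in; nothing more can be done
None
```

I've handed the job in, with no verdict returned: the pin is parked in the notch, the red die is on the mat outline, and the tray is home; the blue and yellow dies measured about 1 mm and 3 mm off their outlines before the slide home, which I couldn't recheck under the press head (there was no green die).

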